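Vacuum-seal the crackers with the cordless pump

ROBOT

A 7-joint arm with a two-finger parallel gripper is mounted at the origin on a cart in front of the work surface, level with it; the furniture and walls round the work are solid. World frame = base frame: x ahead of the robot, y to its left, z up, the work surface at z = 0. Lengths are in m, angles in rad, forces in N, time in s.
With the tool pointing down it reaches from about 0.425 to 0.925 m from the base axis. Payload 6.8 kg.
Tool frame: the origin (TCP) lies at the very end of the fingers, on their centre line; the grasp point (between the pads) lies 19 mm behind it; z points along the fingers, y is the line along which they close (so a half turn about z gives the same grasp; the last joint's range is limited). The gripper opens to 85 mm and grips with 20 to 120 N. Pads are 22 mm wide; open, the fingers measure 114 mm over their backs; the gripper's body (76 mm by 85 mm) begins 54 mm behind the grasp point. The pads swing forward as they close: fully open they stand 13 mm farther back than shut.
Start: joints at [1.023, 0.477, 0.022, 1.555, -0.011, 1.109, -0.083], TCP at [0.287, -0.611, 0.231] pointing down, gripper open.
Joint ranges: [-2.96, 2.96], [-0.34, 2.1], [-1.41, 1.46], [0.24, 2.44], [-1.37, 4.51], [0.17, 1.92], [-2.96, 2.96]. Speed limits (rad/s): [2.39, 2.39, 3.14, 3.14, 3.14, 3.14, 3.14].

INTERFACE

Orientations are given as a unit quaternion [w, x, y, z].
In Python, from station import telemetry, viewer, job, search_frame, cut_out gives the robot as it stands. The module is installed in compiled form; this text tells all that it offers.
- The arm moves only by the shell command python3 -m crank 'ROWS' [FORCE]. ROWS is JSON, a list of rows, each an object with "delta_rot": the turn, a rotation vector about the tool's x, y, z in degrees, a list of three; "xyz": the shift along the tool's x, y, z in m, a list of three; "fingers": the gripper command: -1 is fully open, 1 is shut, values between are in proportion. In form: [{"delta_rot": [ax, ay, az], "xyz": [dx, dy, dz], "fingers": fingers}, ...]. A call has 1 to 10 rows; each row is the pose to reach, as a shift and turn from the pose commanded when the call began, along the tool's axes at that moment; what a row does not reach only later rows make up. A row lasts 1/10 s, in which the tool goes at most 50 mm and 8.59 degrees, less where a joint would pass 70% of its speed; a pose out of reach is approached as far as the arm can. A call with a gripper value outside its range is refused whole. The fingers move at their own pace and stop on an object; FORCE is the grip in N (left out, the last holds). Time passes only in rows, so rows that repeat a pose let the fingers close. It gives the time, the measured TCP pose, the force, the opening and the grip force at its end, in the units of the state.
- telemetry.get_obs(): the state, without advancing time (a new reading comes with each control period).
- viewer.read_camera(name): name is "scene" or "top" or "wrist"; returns a dict with "img" (480x640x3 uint8, red, green, blue), "fx", "fy", "cx", "cy" (pixels), "origin" and "rotation" of the camera in the world. Camera axes: x right, y up, looking along -z (the intrinsics and any distortion apply to the point x, -y, -z); pixel columns grow to the right and rows downward; lengths in m; the calibration is good to about 2 mm. The wrist camera is an equidistant fisheye: a pixel r from the principal point sees the ray r / f radians off the axis. A picture is of the moment at which its call begins. There is no depth.
- job.hand_in(): hands the job in; it is judged then, once.
Trained networks look in the newest picture that a camera, given by its name, has taken for a name from the list of things; names that differ only in an ending like _2 or _b are one class to them, and where a whole thing is asked for, a point or a joint stands for the part that bears it (a point fixed in the world has none). Each returns a list of dicts, best first, with "score" (0 to 1); they miss things now and then, are a little off and sometimes report something else, mostly with a low value. They report only what shows in the picture. A call takes as long as a camera call. They do not tell look-alikes from the thing itself.
- search_frame(camera, thing): "pixel" ([column, row] in pixels, amid what is visible of it).
- cut_out(camera, thing): "pixels" (480x640 bool, what is visible of it) and "pixel" ([column, row] in pixels, amid what is visible of it).
The state is a dict: "t": time; "q": joint angles; "joint_vel": joint speeds; "joint_torque": joint torques, N m; "eef_pos": TCP position; "tool_rot": TCP orientation; "contact_force": force on the tool from outside, world axes, zero at the start; "torque": the same for the moment, N m; "gripper_width": opening from 0.0 (shut) to 1.0 (fully open); "grasp_force": force on a finger pad.
Only numpy, scipy, OpenCV 4.12 (cv2) and the standard library are available. Lean on these libraries where they do the work, as an engineer would, in place of code of your own. Each camera call takes 0.05 s, during which the arm holds its last target. There are 200 camera calls.

TASK

Take the cordless vacuum pump out of its charging dock, set its nose over the valve of the blue-lidded canister of crackers, and press it straight down until the orange band on the sprung nose has slid out of sight (about 8 mm of its 12 mm travel), but not so far that the nose is driven hard home. Keep it pressed like that for at least 4 seconds so that the air is drawn out, and finish still gripping the upright pump and pressing it down. Do not shove the canister or the things around it about.

Things in the scene. Friction and masses are not known exactly. Their poses are not given: they have to be found in the camera images.
- pump: cordless vacuum pump, round about its upright z axis, 122 mm long, 0.28 kg, loose. Origin: centre of the nose's lip with the nose full out; z up. Above the origin: sprung nose 0 to 18 mm; dark barrel, 36 mm diameter, to 56 mm, with a 41 mm steel bead at 22 to 36 mm; white shoulder, 60 mm diameter, 56 to 70 mm, its flat top a ledge for fingertips; round ringed grip, 40 mm diameter, 70 to 122 mm
- pump_grip (a point): point on the pump's axis where to grip it, 93 mm above the pump's origin and 23 mm above the ledge of the shoulder
- pump_nose (a joint): how far the sprung nose is pushed into the barrel, m: 0 = full out, 0.012 = end stop; the orange band is out of sight from 0.006 on. It takes about 4 N to start it, 8 N at 8 mm, 10 N just before the end stop; the pump's own weight does not push it in
- pump_lip (a point): centre of the lip of the nose, the face that seals on the lid; it moves with the nose (in the pump's frame z = value of pump_nose). The nose is a black rubber tube, 31 to 33 mm outside, 24 mm bore, 18 mm long when full out, its upper 6 mm an orange band
- dock: dark grey round charging dock fixed to the worktop; foot 100 mm diameter, cup 68 mm diameter, 66 mm high, with a 46 mm well. Origin: centre of its underside. The pump starts upright in it, any yaw, shoulder on the rim, pump origin 10 mm above the worktop. Two sprung contact balls hold the pump's bead: about 9 N straight up beyond its weight frees it; the nose clears the rim after 56 mm
- cracker_box: the canister to seal: square clear canister of crackers, 104 x 104 mm, with a blue lid of 110 x 110 mm, 98 mm high to the flat top of the lid, about 0.6 kg, standing loose on the worktop. Origin: centre of its underside, z up
- cracker_box_valve (a point): centre of the valve on the blue lid, level with the lid's flat top (98 mm above the canister's underside), where the pump's lip has to seat. The grey valve is a round boss, 18 mm diameter at its foot, 14 mm at its top, 5 mm high; the bore of the nose goes round it with 3 mm to spare
- nut_box: the same canister with a green lid, full of hazelnuts, already sealed: leave it where it stands. Origin: centre of its underside
- mustard_jar: squat jar with a green cap, 62 mm diameter, 100 mm high, bystander. Origin: centre of its underside
- spice_jar: small spice jar with a yellow cap, 43 mm diameter, 108 mm high, bystander. Origin: centre of its underside
- tuna_tin: low round tin, 86 mm diameter, 40 mm high, bystander. Origin: centre of its underside
Not all that is in view belongs to the job. Leave any pink or purple look-alike of the pump alone.

How it is judged:
On the way, in this order (a step that is already met when the one before it is completed fails the run):
1. the pump is drawn out of the dock, its nose clear above the rim (z of pump in the frame of dock above 0.068 m and contact force between the fingers and pump above 1 N), for 0.1 s.
2. the nose is seated round the valve of the blue lid and kept pushed in, orange band out of sight, for 4 s (value of joint pump_nose between 0.0055 and 0.0115 m and horizontal distance between pump_lip and cracker_box_valve below 0.0045 m and z of pump_lip in the frame of cracker_box_valve below 0.0025 m and angle between pump's own z axis and vertical below 0.12 rad and contact force between the fingers and pump above 1 N), for 3.7 s.
At the end, for the whole second after the job is handed in: Ends holding: gripper on the upright pump (within 7 degrees), lip seated on the blue lid round the valve (centres within 4.5 mm, height within 2.5 mm), nose pushed in 5.5 to 11.5 mm and pressing with over 4 N, kept so for about 4 s; the canister stands flat (all of step 2 and z of pump_lip in the frame of cracker_box_valve above -0.0025 m and contact force between pump and cracker_box above 4 N and height (world z) of cracker_box below 0.004 m and angle between cracker_box's own z axis and vertical below 0.05 rad); the arm keeps its last pose, push and grip.
It fails at once if the pump is rammed on the canister (more than 30 N) (contact force between pump and cracker_box above 30 N).
It fails at once if the canister of crackers is shoved more than 3 cm (distance of cracker_box from where it was at the start of the episode above 0.03 m).
It fails at once if a neighbour is shoved more than 3 cm or knocked over (distance of any of nut_box, mustard_jar, spice_jar, tuna_tin from where it was at the start of the episode above 0.03 m or angle between any of mustard_jar, spice_jar's own z axis and vertical above 0.5 rad).
It also fails if it takes over 54 s, if anything falls off the work surface, if the arm or the gripper's body presses on something with over 40 N, if the wrist force passes 120 N, or if a joint passes its speed limit or range.

## Working session

There is one attempt and no reset: what is moved stays moved. The work goes in short steps, Python scripts to look and compute and a shell command to move; the robot and the scene stay as the last step left them, time stands still between calls to the robot, and variables do not carry over. Pictures are saved under pics/ and viewed, at most 10 in all, crops included, and the job is handed in when it is done.

```bash
mkdir -p pics; cat > h.py <<'E'
import numpy as np, cv2
from station import telemetry, viewer, job, search_frame, cut_out
def ray(c,p):
    x=(p[0]-c["cx"])/c["fx"]; y=(p[1]-c["cy"])/c["fy"]
    if c.get("fish"):
        r=np.hypot(x,y); s=np.sin(r)/r if r>1e-9 else 1; v=np.array([x*s,-y*s,-np.cos(r)])
    else: v=np.array([x,-y,-1.])
    R=np.array(c["rotation"]); 
    return np.array(c["origin"]),R@v
def at(c,p,z):
    o,d=ray(c,p); return o+d*(z-o[2])/d[2]
def proj(c,P):
    v=np.array(c["rotation"]).T@(np.array(P)-np.array(c["origin"])); v=v*[1,-1,-1]
    if c.get("fish"):
        th=np.arctan2(np.hypot(v[0],v[1]),v[2]); n=np.hypot(v[0],v[1])+1e-12; x,y=v[0]/n*th,v[1]/n*th
    else: x,y=v[0]/v[2],v[1]/v[2]
    return np.array([c["cx"]+c["fx"]*x,c["cy"]+c["fy"]*y])
def cam(n,save=None):
    c=viewer.read_camera(n); c["fish"]=n=="wrist"
    if np.array(c["rotation"]).size==4:
        from scipy.spatial.transform import Rotation as Ro
        q=c["rotation"]; c["rotation"]=Ro.from_quat([q[1],q[2],q[3],q[0]]).as_matrix()
    if save: cv2.imwrite("pics/"+save,c["img"][:,:,::-1])
    return c
E
python3 - <<'E'
from h import *
s=telemetry.get_obs(); print(s["t"],s["eef_pos"],s["tool_rot"],s["contact_force"])
for n in ["top","scene"]:
    c=cam(n,n+"0.png"); print(n,c["origin"],c["fx"],np.round(c["rotation"],3).tolist())
    for t in ["pump","dock","cracker_box","cracker_box_valve","nut_box","mustard_jar","spice_jar","tuna_tin"]:
        print(t,[(np.round(d["pixel"]).tolist(),round(d["score"],2)) for d in search_frame(n,t)][:4])
a=[cv2.imread(f"pics/{n}0.png") for n in ("top","scene")]
E
```

```text
0.0 [ 0.28712889 -0.61026937  0.23038911] [-8.20738243e-04  9.75917814e-01  2.18136849e-01 -2.48831537e-04] [0.14177834 0.29301988 1.02740382]
top [-0.05110451 -0.51208944  1.45607858] 545.2236499777504 [[0.474, 0.807, -0.352], [-0.881, 0.434, -0.19], [-0.001, 0.4, 0.917]]
pump [([322.0, 246.0], 0.86), ([428.0, 354.0], 0.5)]
dock [([328.0, 261.0], 0.64)]
cracker_box [([388.0, 267.0], 0.91)]
cracker_box_valve [([386.0, 266.0], 0.58)]
nut_box [([230.0, 207.0], 0.69)]
mustard_jar [([324.0, 190.0], 0.92)]
spice_jar [([387.0, 268.0], 0.53)]
tuna_tin [([382.0, 223.0], 0.63), ([387.0, 265.0], 0.17)]
scene [-0.09775176 -1.19443686  1.07049195] 571.9005515237615 [[0.845, 0.366, -0.391], [-0.535, 0.559, -0.633], [-0.013, 0.744, 0.668]]
pump [([355.0, 364.0], 0.9), ([409.0, 329.0], 0.69), ([303.0, 246.0], 0.66)]
dock [([299.0, 269.0], 0.75)]
cracker_box [([364.0, 295.0], 0.75), ([303.0, 242.0], 0.66)]
cracker_box_valve [([360.0, 298.0], 0.57)]
nut_box [([239.0, 200.0], 0.89)]
mustard_jar []
spice_jar [([286.0, 280.0], 0.93)]
tuna_tin [([385.0, 261.0], 0.79)]
```

View pics/top0.png

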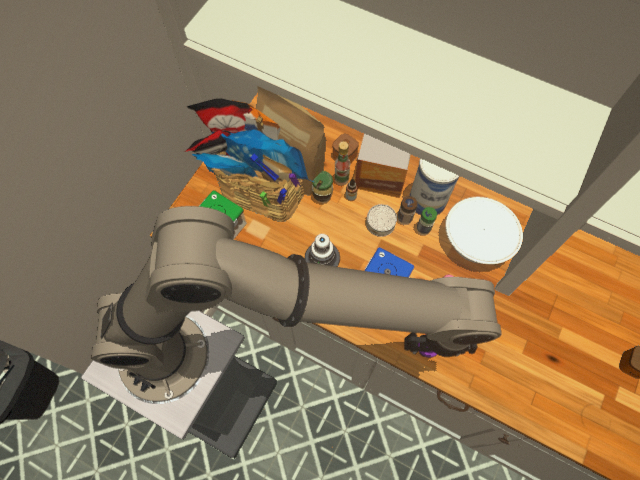

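View pics/scene0.png

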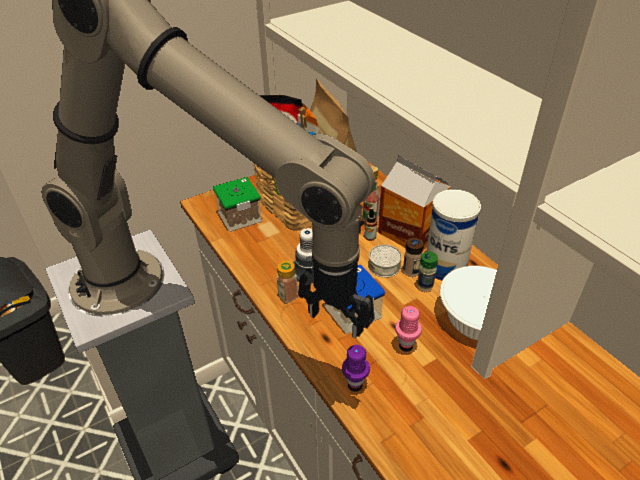

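The white pump is at top (322,246) and scene (305,243). Its look-alikes are the purple one at scene (355,368) and the pink one at scene (409,329). The white one fits: it has a ringed white grip and stands in the dark round dock. The target canister has the blue lid, at top (388,265) and scene (365,285). The green lid at scene (238,195) is the nuts.

```bash
python3 - <<'E'
from h import *
from scipy.spatial.transform import Rotation as Ro
c=cam("top"); s=cam("scene")
for n,p,z in [("pumptop",(322,241),.132),("pump2",(322,246),.1),("lid",(389,265),.098),("valve",(386,267),.1),("mustard",(322,185),.1),("tuna",(381,216),.04),("nut",(222,205),.098)]: print(n,at(c,p,z).round(3))
for n,p,z in [("pumptop",(306,233),.132),("spicecap",(287,266),.108),("tuna",(385,257),.04),("purple",(355,350),.13),("pink",(409,311),.13),("nut",(236,192),.098)]: print("s",n,at(s,p,z).round(3))
for m in cut_out("top","cracker_box")[:1]:
    print(m["pixel"])
q=telemetry.get_obs()["tool_rot"]; print(Ro.from_quat([q[1],q[2],q[3],q[0]]).as_matrix().round(3))
w=cam("wrist"); print(w["origin"],w["fx"],np.round(w["rotation"],2).tolist())
a=cv2.resize(c["img"][160:310,260:460],(400,300),interpolation=2)
b=cv2.resize(s["img"][210:360,240:440],(400,300),interpolation=2)
u=np.hstack([a,b]); v=np.zeros((300,800,3),np.uint8); v[:,200:600]=cv2.resize(w["img"],(400,300))
cv2.imwrite("pics/crop1.png",np.vstack([u,v])[:,:,::-1])
E
```

```text
pumptop [ 0.441 -0.242  0.132]
pump2 [ 0.44  -0.243  0.1  ]
lid [ 0.477 -0.425  0.098]
valve [ 0.467 -0.421  0.1  ]
mustard [ 0.604 -0.154  0.1  ]
tuna [ 0.624 -0.336  0.04 ]
nut [0.418 0.061 0.098]
s pumptop [ 0.442 -0.243  0.132]
s spicecap [ 0.354 -0.298  0.108]
s tuna [ 0.619 -0.347  0.04 ]
s purple [ 0.337 -0.61   0.13 ]
s pink [ 0.496 -0.587  0.13 ]
s nut [0.387 0.054 0.098]
[391.0, 263.9]
[[ 0.905  0.426  0.   ]
 [ 0.426 -0.905 -0.   ]
 [ 0.     0.    -1.   ]]
[ 0.35169922 -0.58229484  0.37287896] 371.64829954431775 [[0.43, 0.87, 0.25], [-0.91, 0.41, 0.12], [0.0, -0.28, 0.96]]
```

View pics/crop1.png

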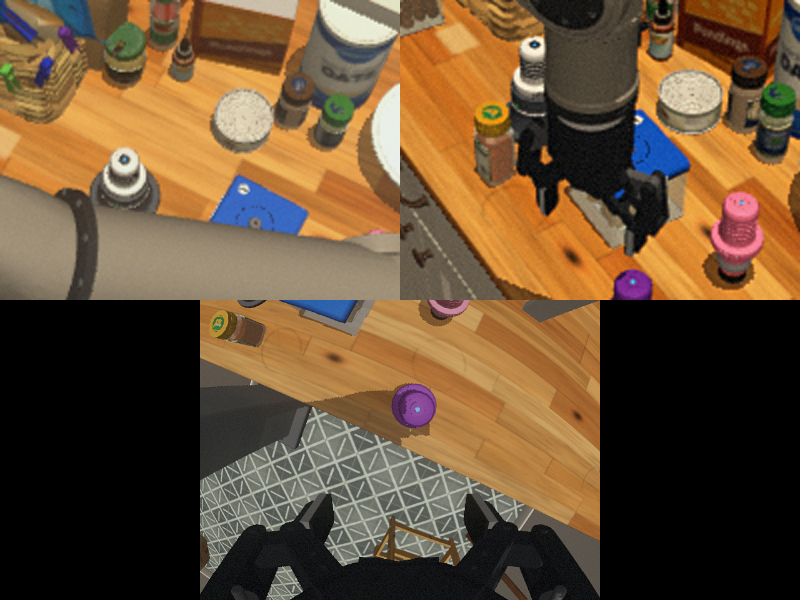

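The crop confirms it: the white ringed pump sits in the dark dock, and the blue lid's grey valve is at top (387,271). The current yaw closes the fingers across the direction to the spice jar, so I'll keep it. I'm moving above the pump.

```bash
python3 -m crank '[{"delta_rot":[0,0,0],"xyz":[0.037,-0.033,-0.01],"fingers":-1},{"delta_rot":[0,0,0],"xyz":[0.074,-0.067,-0.01],"fingers":-1},{"delta_rot":[0,0,0],"xyz":[0.111,-0.1,-0.01],"fingers":-1},{"delta_rot":[0,0,0],"xyz":[0.148,-0.134,-0.01],"fingers":-1},{"delta_rot":[0,0,0],"xyz":[0.185,-0.167,-0.01],"fingers":-1},{"delta_rot":[0,0,0],"xyz":[0.222,-0.2,-0.01],"fingers":-1},{"delta_rot":[0,0,0],"xyz":[0.259,-0.234,-0.01],"fingers":-1},{"delta_rot":[0,0,0],"xyz":[0.296,-0.267,-0.01],"fingers":-1},{"delta_rot":[0,0,0],"xyz":[0.296,-0.267,-0.01],"fingers":-1},{"delta_rot":[0,0,0],"xyz":[0.296,-0.267,-0.01],"fingers":-1}]' 60
python3 - <<'E'
from h import *
w=cam("wrist","w1.png"); s=telemetry.get_obs(); print(s["t"],s["eef_pos"],s["tool_rot"])
for t in ["pump","cracker_box_valve"]:
    d=search_frame("wrist",t); print(t,[(x["pixel"],x["score"]) for x in d])
c=cam("top","t2.png"); 
for t in ["cracker_box","cracker_box_valve"]:
    print(t,[(x["pixel"],x["score"]) for x in search_frame("top",t)])
b=cv2.resize(c["img"][200:320,280:440],(640,480),interpolation=2)
cv2.imwrite("pics/w1c.png",np.hstack([cv2.resize(w["img"],(400,300)),cv2.resize(b,(400,300))])[:,:,::-1])
E
```

```text
t: 2.1
eef_pos: [0.4421, -0.2422, 0.2416]
tool_rot: [0.0, 0.976, 0.22, 0.0]
contact_force: [-0.8, -0.7, 0.9]
gripper_width: 0.996
grasp_force: 0.0
2.15 [ 0.44138311 -0.24370401  0.24144747] [ 3.10836154e-04  9.75910320e-01  2.18171829e-01 -5.75459403e-05]
pump [([319.0, 226.7], 0.93), ([598.9, 306.8], 0.74)]
cracker_box_valve [([488.7, 284.1], 0.86)]
cracker_box [([385.9, 277.6], 0.69)]
cracker_box_valve [([384.3, 276.0], 0.93)]
```

View pics/w1c.png

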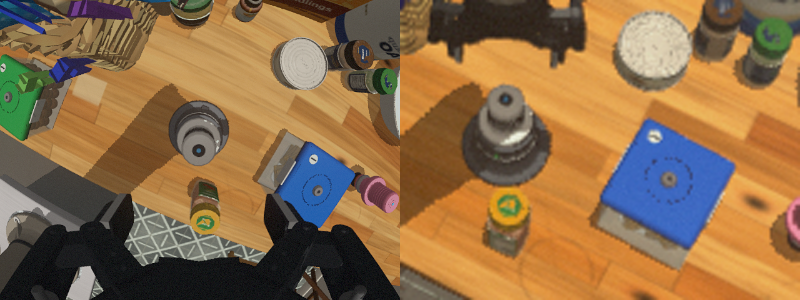

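The pump's top (dot) is at wrist (317,240) and top ≈(322,240). The valve is at wrist (507,305) and top ≈(387,271).

```bash
python3 - <<'E'
from h import *
w=cam("wrist"); c=cam("top"); s=cam("scene")
print("pump w",at(w,(317,240),.132),"t",at(c,(322,240),.132))
print("valve w",at(w,(507,305),.103),"t",at(c,(387.2,271.5),.103))
print([(x["pixel"],x["score"],at(s,x["pixel"],.103)) for x in search_frame("scene","cracker_box_valve")])
# grey disc segmentation of valve within blue lid, refined
for n,k,p,r in (("w",w,(507,305),22),("t",c,(387,271),12)):
    im=k["img"].astype(int); x0,y0=p
    P=im[y0-r:y0+r+1,x0-r:x0+r+1]; m=((P[...,2]-P[...,0])<60).astype(np.uint8)
    _,l,st,ce=cv2.connectedComponentsWithStats(m); i=1+np.argmax(st[1:,4]); q=ce[i]+[x0-r,y0-r]; print(n,st[i],q,at(k,q,.1015))
E
```

```text
pump w [ 0.44603995 -0.2434566   0.132     ] t [ 0.44344939 -0.24112503  0.132     ]
valve w [ 0.45772171 -0.42865316  0.103     ] t [ 0.45618659 -0.42903551  0.103     ]
[([351.7, 299.8], 0.58, array([ 0.42465085, -0.47160547,  0.103     ]))]
w [ 14  10  17  18 232] [507.40517241 301.87068966] [ 0.46022754 -0.42827161  0.1015    ]
t [ 9 10  7  6 34] [387.14705882 271.47058824] [ 0.45675712 -0.42878511  0.1015    ]
```

```bash
python3 -m crank '[{"delta_rot":[0,0,0],"xyz":[0.003,0,0.03],"fingers":-1},{"delta_rot":[0,0,0],"xyz":[0.003,0,0.06],"fingers":-1},{"delta_rot":[0,0,0],"xyz":[0.003,0,0.09],"fingers":-1},{"delta_rot":[0,0,0],"xyz":[0.003,0,0.115],"fingers":-1},{"delta_rot":[0,0,0],"xyz":[0.003,0,0.135],"fingers":-1},{"delta_rot":[0,0,0],"xyz":[0.003,0,0.147],"fingers":-1},{"delta_rot":[0,0,0],"xyz":[0.003,0,0.152],"fingers":-1},{"delta_rot":[0,0,0],"xyz":[0.003,0,0.152],"fingers":-1},{"delta_rot":[0,0,0],"xyz":[0.003,0,0.152],"fingers":-1}]' 70
python3 -c "
from h import *
w=cam('wrist','w2.png')"
```

```text
t: 3.5
eef_pos: [0.4449, -0.2422, 0.0901]
tool_rot: [0.0, 0.976, 0.218, 0.001]
contact_force: [-0.2, -0.0, -1.1]
gripper_width: 0.996
grasp_force: 0.0
```

View pics/w2.png

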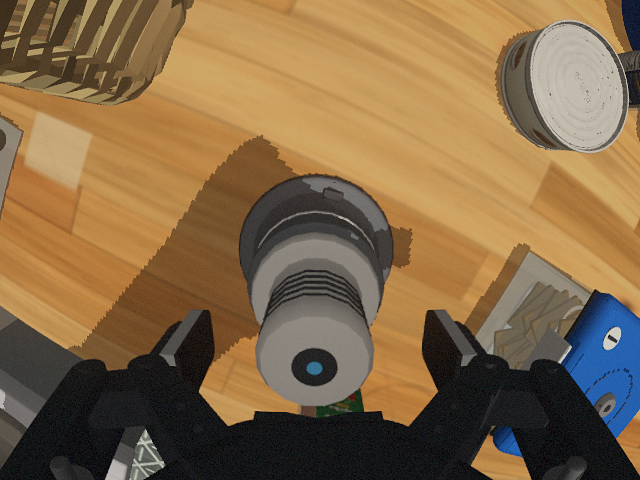

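The pump's top dot is at (315,367), between the fingers. I'm checking its offset, then closing.

```bash
python3 - <<'E'
from h import *
w=cam("wrist"); P=at(w,(315,367),.132); e=telemetry.get_obs()["eef_pos"]; d=(P-e)[:2]
print(P,d, "tool x,y",.905*d[0]+.426*d[1], .426*d[0]-.905*d[1])
E
python3 -m crank '[{"delta_rot":[0,0,0],"xyz":[0,0,0],"fingers":1},{"delta_rot":[0,0,0],"xyz":[0,0,0],"fingers":1},{"delta_rot":[0,0,0],"xyz":[0,0,0],"fingers":1},{"delta_rot":[0,0,0],"xyz":[0,0,0],"fingers":1},{"delta_rot":[0,0,0],"xyz":[0,0,0],"fingers":1},{"delta_rot":[0,0,0],"xyz":[0,0,0],"fingers":1},{"delta_rot":[0,0,0],"xyz":[0,0,0],"fingers":1},{"delta_rot":[0,0,0],"xyz":[0,0,0],"fingers":1},{"delta_rot":[0,0,0],"xyz":[0,0,0],"fingers":1}]' 70
```

```text
[ 0.44757069 -0.24179724  0.132     ] [0.00259532 0.0004275 ] tool x,y 0.0025308784735720035 0.0007187140091616982
t: 4.5
eef_pos: [0.4443, -0.2419, 0.0897]
tool_rot: [0.0, 0.976, 0.218, 0.0]
contact_force: [-1.4, 0.9, 5.6]
gripper_width: 0.453
grasp_force: 69.7
```

Gripped. Now lifting straight up.

```bash
python3 -m crank '[{"delta_rot":[0,0,0],"xyz":[0,0,-0.005],"fingers":1},{"delta_rot":[0,0,0],"xyz":[0,0,-0.01],"fingers":1},{"delta_rot":[0,0,0],"xyz":[0,0,-0.02],"fingers":1},{"delta_rot":[0,0,0],"xyz":[0,0,-0.035],"fingers":1},{"delta_rot":[0,0,0],"xyz":[0,0,-0.055],"fingers":1},{"delta_rot":[0,0,0],"xyz":[0,0,-0.08],"fingers":1},{"delta_rot":[0,0,0],"xyz":[0,0,-0.11],"fingers":1},{"delta_rot":[0,0,0],"xyz":[0,0,-0.14],"fingers":1},{"delta_rot":[0,0,0],"xyz":[0,0,-0.14],"fingers":1},{"delta_rot":[0,0,0],"xyz":[0,0,-0.14],"fingers":1}]' 70
python3 - <<'E'
from h import *
e=telemetry.get_obs(); print(e["eef_pos"],e["gripper_width"])
w=cam("wrist"); c=cam("top"); s=cam("scene")
for n,k in (("wrist",w),("top",c),("scene",s)):
    print(n,[(x["pixel"],x["score"]) for x in search_frame(n,"pump")][:2],[(x["pixel"],x["score"]) for x in search_frame(n,"cracker_box_valve")][:2])
p=proj(s,e["eef_pos"]).astype(int); print(p)
b=s["img"][max(0,p[1]-60):p[1]+90,max(0,p[0]-80):p[0]+120]
cv2.imwrite("pics/w3.png",np.hstack([cv2.resize(w["img"],(400,300)),cv2.resize(b,(400,300),interpolation=2)])[:,:,::-1])
E
```

```text
t: 5.5
eef_pos: [0.4447, -0.2421, 0.2304]
tool_rot: [0.001, 0.976, 0.218, 0.001]
contact_force: [-1.2, 0.3, -2.8]
gripper_width: 0.453
grasp_force: 74.0
[ 0.4446557  -0.24209549  0.2304359 ] 0.45284404867771444
wrist [([318.1, 317.5], 0.91), ([607.0, 311.8], 0.84)] []
top [([323.1, 227.7], 0.82), ([430.6, 344.0], 0.82)] [([386.0, 276.4], 0.83)]
scene [([359.0, 365.9], 0.86), ([303.8, 210.4], 0.83)] [([350.7, 299.3], 0.83), ([309.2, 227.8], 0.5)]
[305 201]
```

View pics/w3.png

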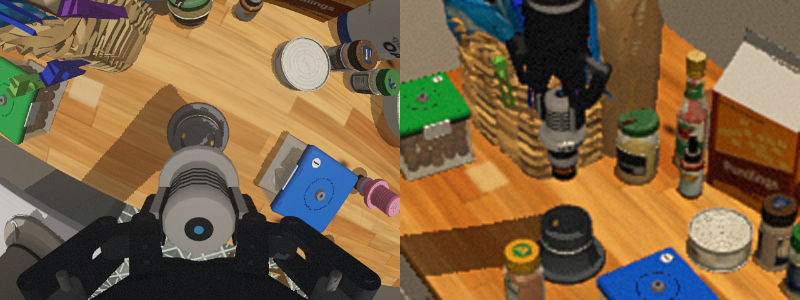

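The pump is out of the dock with its nose clear, and the grip hasn't changed. I'm moving over the valve with the lip at z≈0.125.

```bash
python3 -m crank '[{"delta_rot":[0,0,0],"xyz":[-0.006,0.017,0],"fingers":1},{"delta_rot":[0,0,0],"xyz":[-0.017,0.044,0],"fingers":1},{"delta_rot":[0,0,0],"xyz":[-0.028,0.073,0],"fingers":1},{"delta_rot":[0,0,0],"xyz":[-0.039,0.102,0],"fingers":1},{"delta_rot":[0,0,0],"xyz":[-0.05,0.131,0],"fingers":1},{"delta_rot":[0,0,0],"xyz":[-0.059,0.155,0.005],"fingers":1},{"delta_rot":[0,0,0],"xyz":[-0.065,0.169,0.015],"fingers":1},{"delta_rot":[0,0,0],"xyz":[-0.067,0.1745,0.025],"fingers":1},{"delta_rot":[0,0,0],"xyz":[-0.067,0.1745,0.025],"fingers":1},{"delta_rot":[0,0,0],"xyz":[-0.067,0.1745,0.025],"fingers":1}]' 70
python3 - <<'E'
from h import *
e=telemetry.get_obs(); print(e["eef_pos"],e["gripper_width"],e["contact_force"])
w=cam("wrist","w4.png"); c=cam("top","t4.png"); s=cam("scene","s4.png")
out=[]
for n,k in (("scene",s),("top",c)):
    p=proj(k,(.4585,-.4285,.11)).astype(int); print(n,p,"valve",proj(k,(.4585,-.4285,.103)),"lip",proj(k,np.r_[e["eef_pos"][:2],e["eef_pos"][2]-.08]))
    b=k["img"][p[1]-45:p[1]+45,p[0]-30:p[0]+30]; out.append(cv2.resize(b,(400,600),interpolation=2))
cv2.imwrite("pics/z4.png",np.hstack(out)[:,:,::-1])
E
```

```text
t: 6.95
eef_pos: [0.4581, -0.4265, 0.2036]
tool_rot: [-0.001, 0.976, 0.219, -0.0]
contact_force: [0.2, 0.8, -3.0]
gripper_width: 0.45
grasp_force: 74.0
[ 0.45808524 -0.42654403  0.20361741] 0.44999300442880197 [ 0.17308708  0.77709284 -2.98757245]
scene [353 280] valve [353.15637089 282.69353746] lip [352.73379775 276.07925398]
top [387 269] valve [387.39627686 270.67913565] lip [387.49660903 267.77594058]
```

View pics/z4.png

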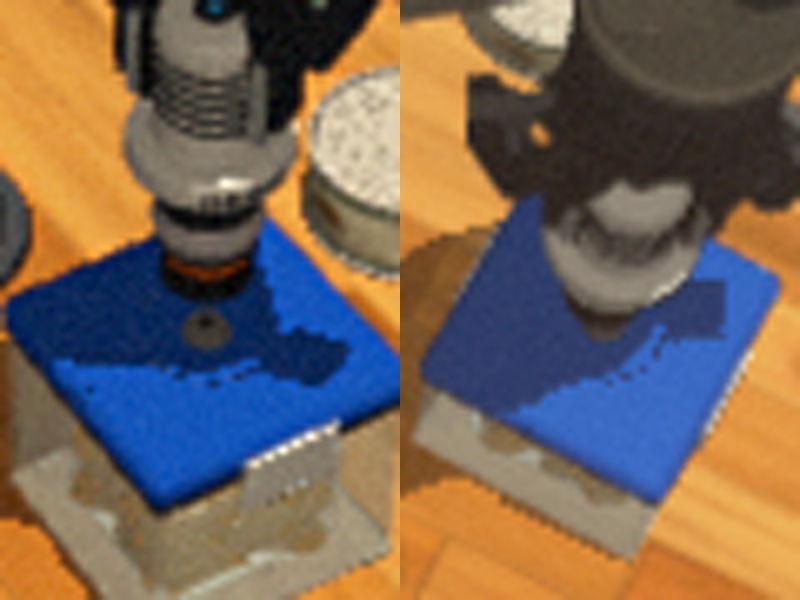

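Scene crop: the nose hangs just over the valve, with the lip's bottom edge at about scene (353,279) and the valve at (353.5,283.7). I'll fit the pump silhouette in both views to get the relative offset.

```bash
cat > fit.py <<'E'
from h import *
from scipy.optimize import minimize
A=np.linspace(0,2*np.pi,60)
def sil(k,o,S=4,u0=0,v0=0,shape=None):
    m=np.zeros(shape,np.uint8)
    for z0,z1,r0,r1 in [(0,18,16,16),(18,56,18,18),(22,36,20.5,20.5),(56,70,30,30)]:
        P=[((proj(k,o+np.array([r*np.cos(a),r*np.sin(a),z])/1000)-[u0,v0]+.5)*S) for z,r in((z0/1e3*1e3,r0),(z1,r1)) for a in A for z in [z]] if 0 else \
          [(proj(k,o+np.array([r*np.cos(a),r*np.sin(a),z])/1000)-[u0,v0]+.5)*S for z,r in((z0,r0),(z1,r1)) for a in A]
        cv2.fillConvexPoly(m,cv2.convexHull(np.array(P,np.float32)).astype(np.int32),1)
    return m
e=telemetry.get_obs(); o0=np.r_[e["eef_pos"][:2],e["eef_pos"][2]-.08]
ks=[];
for n in("scene","top"):
    k=cam(n); ds=cut_out(n,"pump"); p=proj(k,o0+[0,0,.04])
    d=min(ds,key=lambda d:np.hypot(*(np.array(d["pixel"])-p))); print(n,d["pixel"],p,d["score"])
    u0,v0=(p-40).astype(int); W=80;S=4
    M=cv2.resize(d["pixels"][v0:v0+W,u0:u0+W].astype(np.float32),(W*S,W*S),interpolation=1)>.5
    cut=int((proj(k,o0+[0,0,.060])[1]-v0+.5)*S) # compare below mid-shoulder
    def cost(q): return np.logical_xor(sil(k,o0+np.r_[q/1000,0],S,u0,v0,M.shape)[cut:]>0,M[cut:]).sum()
    # image-plane fit: horizontal shift at fixed z
    g=np.arange(-10,10.1,1); C=np.array([[cost(np.array([a,b])) for b in g] for a in g])
    i=np.unravel_index(C.argmin(),C.shape); q=np.array([g[i[0]],g[i[1]]])
    r=minimize(cost,q,method="Nelder-Mead",options=dict(initial_simplex=[q,q+[1,0],q+[0,1]])); q=r.x
    px=proj(k,o0+np.r_[q/1000,0]); print(n,"shift mm",q,"cost",C.min(),C[10,10],M[cut:].sum(),"lip px",px); ks.append((k,px))
# triangulate lip & valve
def tri(obs):
    Am=np.zeros((3,3));b=np.zeros(3)
    for k,p in obs:
        o,d=ray(k,p); d/=np.linalg.norm(d); Q=np.eye(3)-np.outer(d,d); Am+=Q;b+=Q@o
    return np.linalg.solve(Am,b)
L=tri(ks); print("lip tri",L,"tcp",e["eef_pos"])
V=[(ks[0][0],(353.5,283.7)),(ks[1][0],(387.15,271.47))]; print("valve tri",tri(V),[at(k,p,.102) for k,p in V])
E
python3 fit.py
```

```text
scene [350.2, 258.3] [353.48885934 263.38394237] 0.74
scene shift mm [2.25  1.375] cost 312 614 6690 lip px [353.55103541 275.05119309]
top [391.6, 259.1] [389.57269774 262.087067  ] 0.65
top shift mm [2.20703125 1.17382812] cost 435 683 3550 lip px [387.82654741 266.64709344]
lip tri [ 0.46070931 -0.42604947  0.1251651 ] tcp [ 0.45861095 -0.42720731  0.2048978 ]
valve tri [ 0.45841126 -0.42885824  0.09943571] [array([ 0.45787007, -0.43087308,  0.102     ]), array([ 0.45657481, -0.42882197,  0.102     ])]
```

Both views agree. The lip sits about (+3.0, +3.5) mm off the valve, so I'm correcting by tool (-4, +2) mm and lowering 13 mm for one more check.

```bash
python3 -m crank '[{"delta_rot":[0,0,0],"xyz":[-0.002,0.001,0.003],"fingers":1},{"delta_rot":[0,0,0],"xyz":[-0.004,0.002,0.008],"fingers":1},{"delta_rot":[0,0,0],"xyz":[-0.004,0.002,0.013],"fingers":1},{"delta_rot":[0,0,0],"xyz":[-0.004,0.002,0.013],"fingers":1},{"delta_rot":[0,0,0],"xyz":[-0.004,0.002,0.013],"fingers":1},{"delta_rot":[0,0,0],"xyz":[-0.004,0.002,0.013],"fingers":1}]' 70
python3 fit.py
python3 - <<'E'
from h import *
s=cam("scene"); p=(353,280)
cv2.imwrite("pics/z5.png",cv2.resize(s["img"][p[1]-30:p[1]+30,p[0]-40:p[0]+40],(800,600),interpolation=2)[:,:,::-1])
E
```

```text
t: 7.9
eef_pos: [0.4553, -0.4319, 0.1914]
tool_rot: [0.0, 0.976, 0.218, 0.0]
contact_force: [-0.6, -0.3, -2.7]
gripper_width: 0.453
grasp_force: 74.0
scene [352.0, 264.5] [353.33328282 269.35184696] 0.65
scene shift mm [3.05831146 1.84794617] cost 277 708 6358 lip px [353.56732321 280.59570605]
top [390.1, 264.9] [390.0831952  265.83805131] 0.83
top shift mm [-0.04296875  3.05664062] cost 476 622 3710 lip px [387.31493562 270.65879256]
lip tri [ 0.45734957 -0.42909608  0.1102173 ] tcp [ 0.45533404 -0.43186298  0.19138812]
valve tri [ 0.45841126 -0.42885824  0.09943571] [array([ 0.45787007, -0.43087308,  0.102     ]), array([ 0.45657481, -0.42882197,  0.102     ])]
```

View pics/z5.png

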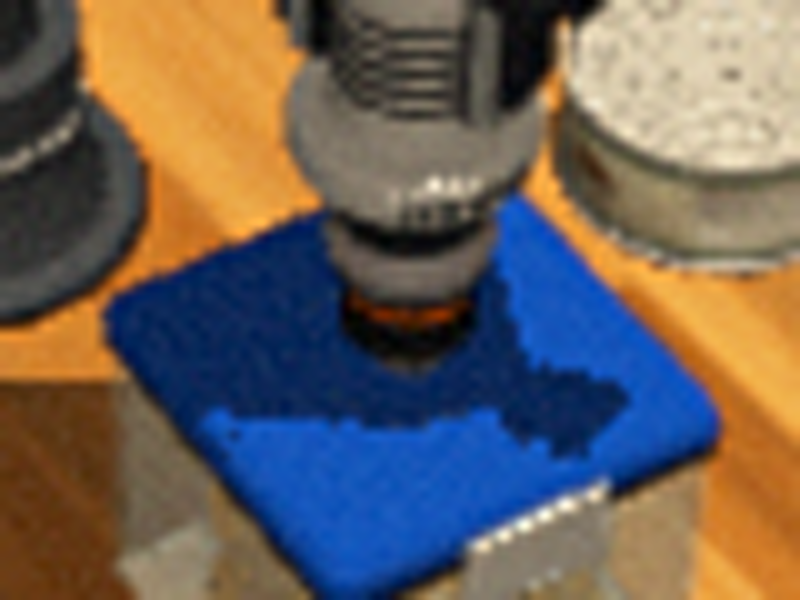

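The lip is within about 1 mm of the valve axis, and the valve's foot just peeks out below the nose at scene (353,280). Pressing down gently.

```bash
python3 -m crank '[{"delta_rot":[0,0,0],"xyz":[0,0,0.003],"fingers":1},{"delta_rot":[0,0,0],"xyz":[0,0,0.006],"fingers":1},{"delta_rot":[0,0,0],"xyz":[0,0,0.009],"fingers":1},{"delta_rot":[0,0,0],"xyz":[0,0,0.011],"fingers":1},{"delta_rot":[0,0,0],"xyz":[0,0,0.013],"fingers":1},{"delta_rot":[0,0,0],"xyz":[0,0,0.014],"fingers":1},{"delta_rot":[0,0,0],"xyz":[0,0,0.015],"fingers":1},{"delta_rot":[0,0,0],"xyz":[0,0,0.016],"fingers":1},{"delta_rot":[0,0,0],"xyz":[0,0,0.016],"fingers":1},{"delta_rot":[0,0,0],"xyz":[0,0,0.016],"fingers":1}]' 70
```

```text
t: 9.15
eef_pos: [0.4552, -0.4318, 0.1756]
tool_rot: [0.0, 0.976, 0.218, 0.0]
contact_force: [-1.8, 1.7, 3.2]
gripper_width: 0.45
grasp_force: 74.5
```

```bash
python3 -m crank '[{"delta_rot":[0,0,0],"xyz":[0,0,0.001],"fingers":1},{"delta_rot":[0,0,0],"xyz":[0,0,0.002],"fingers":1},{"delta_rot":[0,0,0],"xyz":[0,0,0.003],"fingers":1},{"delta_rot":[0,0,0],"xyz":[0,0,0.004],"fingers":1},{"delta_rot":[0,0,0],"xyz":[0,0,0.005],"fingers":1},{"delta_rot":[0,0,0],"xyz":[0,0,0.0055],"fingers":1},{"delta_rot":[0,0,0],"xyz":[0,0,0.0055],"fingers":1},{"delta_rot":[0,0,0],"xyz":[0,0,0.0055],"fingers":1},{"delta_rot":[0,0,0],"xyz":[0,0,0.0055],"fingers":1}]' 70
python3 - <<'E'
from h import *
print([(telemetry.get_obs()["eef_pos"].round(4),telemetry.get_obs()["contact_force"].round(1))])
s=cam("scene"); p=(353,280); print(telemetry.get_obs()["eef_pos"].round(4),telemetry.get_obs()["contact_force"].round(1))
c=cam("top"); print(telemetry.get_obs()["contact_force"].round(1))
cv2.imwrite("pics/z6.png",cv2.resize(s["img"][p[1]-30:p[1]+30,p[0]-40:p[0]+40],(800,600),interpolation=2)[:,:,::-1])
E
```

```text
t: 10.05
eef_pos: [0.4553, -0.4318, 0.17]
tool_rot: [0.0, 0.976, 0.218, 0.0]
contact_force: [-2.1, 3.0, 6.4]
gripper_width: 0.449
grasp_force: 74.7
[(array([ 0.4553, -0.4318,  0.17  ]), array([-2.1,  3. ,  6.4]))]
[ 0.4553 -0.4318  0.17  ] [-1.9  2.6  6.2]
[-2.2  3.1  6.5]
```

View pics/z6.png

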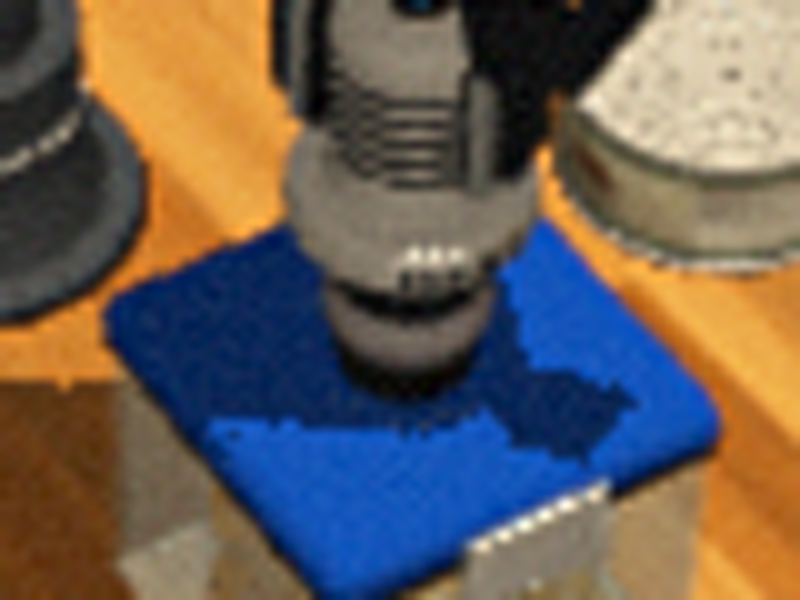

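The orange band is out of sight and the lip's bottom edge is at scene row ≈289.5. Seated on the lid is predicted at 289.2. Net push is about 9 N and TCP travel gives about 8 mm of nose. I'm holding there.

```bash
python3 -m crank '[{"delta_rot":[0,0,0],"xyz":[0,0,0],"fingers":1},{"delta_rot":[0,0,0],"xyz":[0,0,0],"fingers":1},{"delta_rot":[0,0,0],"xyz":[0,0,0],"fingers":1},{"delta_rot":[0,0,0],"xyz":[0,0,0],"fingers":1},{"delta_rot":[0,0,0],"xyz":[0,0,0],"fingers":1},{"delta_rot":[0,0,0],"xyz":[0,0,0],"fingers":1},{"delta_rot":[0,0,0],"xyz":[0,0,0],"fingers":1},{"delta_rot":[0,0,0],"xyz":[0,0,0],"fingers":1},{"delta_rot":[0,0,0],"xyz":[0,0,0],"fingers":1},{"delta_rot":[0,0,0],"xyz":[0,0,0],"fingers":1}]'
python3 fit.py
```

```text
t: 11.15
eef_pos: [0.4552, -0.4318, 0.17]
tool_rot: [0.0, 0.976, 0.218, 0.0]
contact_force: [-2.2, 1.9, 6.3]
gripper_width: 0.454
grasp_force: 74.7
scene [351.3, 270.2] [353.07668659 275.94151061] 0.83
scene shift mm [7.79269981 8.29887009] cost 305 1530 5134 lip px [353.40785213 284.50348886]
top [391.9, 266.9] [389.12871165 268.73888544] 0.53
top shift mm [4.87695312 3.20800781] cost 252 893 3046 lip px [387.1730217  271.85274576]
lip tri [ 0.45812923 -0.42920755  0.0972708 ] tcp [ 0.45523854 -0.43181421  0.17003834]
valve tri [ 0.45841126 -0.42885824  0.09943571] [array([ 0.45787007, -0.43087308,  0.102     ]), array([ 0.45657481, -0.42882197,  0.102     ])]
```

```bash
python3 -m crank '[{"delta_rot":[0,0,0],"xyz":[0,0,0],"fingers":1},{"delta_rot":[0,0,0],"xyz":[0,0,0],"fingers":1},{"delta_rot":[0,0,0],"xyz":[0,0,0],"fingers":1},{"delta_rot":[0,0,0],"xyz":[0,0,0],"fingers":1},{"delta_rot":[0,0,0],"xyz":[0,0,0],"fingers":1},{"delta_rot":[0,0,0],"xyz":[0,0,0],"fingers":1},{"delta_rot":[0,0,0],"xyz":[0,0,0],"fingers":1},{"delta_rot":[0,0,0],"xyz":[0,0,0],"fingers":1},{"delta_rot":[0,0,0],"xyz":[0,0,0],"fingers":1},{"delta_rot":[0,0,0],"xyz":[0,0,0],"fingers":1}]'
```

```text
t: 12.35
eef_pos: [0.4552, -0.4318, 0.17]
tool_rot: [0.0, 0.976, 0.218, 0.0]
contact_force: [-2.0, 2.6, 6.6]
gripper_width: 0.45
grasp_force: 74.7
```

```bash
python3 -m crank '[{"delta_rot":[0,0,0],"xyz":[0,0,0],"fingers":1},{"delta_rot":[0,0,0],"xyz":[0,0,0],"fingers":1},{"delta_rot":[0,0,0],"xyz":[0,0,0],"fingers":1},{"delta_rot":[0,0,0],"xyz":[0,0,0],"fingers":1},{"delta_rot":[0,0,0],"xyz":[0,0,0],"fingers":1},{"delta_rot":[0,0,0],"xyz":[0,0,0],"fingers":1},{"delta_rot":[0,0,0],"xyz":[0,0,0],"fingers":1},{"delta_rot":[0,0,0],"xyz":[0,0,0],"fingers":1},{"delta_rot":[0,0,0],"xyz":[0,0,0],"fingers":1},{"delta_rot":[0,0,0],"xyz":[0,0,0],"fingers":1}]'
```

```text
t: 13.35
eef_pos: [0.4553, -0.4318, 0.17]
tool_rot: [0.0, 0.976, 0.218, 0.0]
contact_force: [-2.1, 2.7, 6.7]
gripper_width: 0.451
grasp_force: 74.7
```

```bash
python3 -m crank '[{"delta_rot":[0,0,0],"xyz":[0,0,0],"fingers":1},{"delta_rot":[0,0,0],"xyz":[0,0,0],"fingers":1},{"delta_rot":[0,0,0],"xyz":[0,0,0],"fingers":1},{"delta_rot":[0,0,0],"xyz":[0,0,0],"fingers":1},{"delta_rot":[0,0,0],"xyz":[0,0,0],"fingers":1},{"delta_rot":[0,0,0],"xyz":[0,0,0],"fingers":1},{"delta_rot":[0,0,0],"xyz":[0,0,0],"fingers":1},{"delta_rot":[0,0,0],"xyz":[0,0,0],"fingers":1},{"delta_rot":[0,0,0],"xyz":[0,0,0],"fingers":1},{"delta_rot":[0,0,0],"xyz":[0,0,0],"fingers":1}]'
```

```text
t: 14.35
eef_pos: [0.4553, -0.4318, 0.17]
tool_rot: [0.0, 0.976, 0.218, 0.0]
contact_force: [-2.0, 1.6, 6.6]
gripper_width: 0.451
grasp_force: 74.7
```

```bash
python3 -m crank '[{"delta_rot":[0,0,0],"xyz":[0,0,0],"fingers":1},{"delta_rot":[0,0,0],"xyz":[0,0,0],"fingers":1},{"delta_rot":[0,0,0],"xyz":[0,0,0],"fingers":1},{"delta_rot":[0,0,0],"xyz":[0,0,0],"fingers":1},{"delta_rot":[0,0,0],"xyz":[0,0,0],"fingers":1},{"delta_rot":[0,0,0],"xyz":[0,0,0],"fingers":1},{"delta_rot":[0,0,0],"xyz":[0,0,0],"fingers":1},{"delta_rot":[0,0,0],"xyz":[0,0,0],"fingers":1},{"delta_rot":[0,0,0],"xyz":[0,0,0],"fingers":1},{"delta_rot":[0,0,0],"xyz":[0,0,0],"fingers":1}]'
```

```text
t: 15.35
eef_pos: [0.4553, -0.4318, 0.17]
tool_rot: [0.0, 0.976, 0.218, 0.0]
contact_force: [-2.2, 3.0, 5.4]
gripper_width: 0.453
grasp_force: 74.7
```

```bash
python3 -c "
from station import job; print(job.hand_in())"
```

```text
the job is handed in; nothing more can be done
None
```

The job is handed in with the pump still gripped and upright, seated on the blue lid's valve; the nose was pressed in about 8 mm (about 9 N) for over 5 s, and hand-in returned no verdict.

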